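Let the lime out of the citrus dispenser

TASK

Let the lime out of its dispenser: with the fingertips press down the wooden paddle of the rocking lever on the dispenser that holds the lime, and keep it down while the gate is up and the lime rolls into the tray at the front; then let the lever come back up so that the gate is shut again. Leave the lemon shut in behind its own gate and do not press its lever; do not touch or lift the fruit, and do not disturb the things standing around.

Things in the scene. Friction and masses are not known exactly. Their poses are not given: they have to be found in the camera images.
- lime_dispenser: The fixed pale-wood dispenser with the lime: a walled lane 76 mm wide slopes (0.21 rad) down to an open tray. Origin on the worktop below the gate, mid-lane; z up, x up the lane (about away from the robot), y left of it, across the lane. Lane floor 40 mm high at x 0, 29 at -0.05, 78 at 0.18; back wall 108 mm high. 
- lemon_dispenser: The fixed pale-wood dispenser with the lemon: a walled lane 76 mm wide slopes (0.21 rad) down to an open tray. Origin on the worktop below the gate, mid-lane; z up, x up the lane (about away from the robot), y left of it, across the lane. Lane floor 40 mm high at x 0, 29 at -0.05, 78 at 0.18; back wall 108 mm high. Built like the lime's; which stands left varies.
- lime_lever (a joint): Angle of the lime dispenser's rocking lever, rad: 0 at rest, gate shut; grows as the paddle is pressed down and the gate rises; stop at 0.65. A spring shuts it when let go: about 2 N at the paddle's middle to start, 5 N at the stop. The lime passes under the gate from about 0.55 on, so press it nearly to the stop; it then rolls down in about a second.
- lemon_lever (a joint): Angle of the lemon dispenser's rocking lever, rad: 0 at rest, gate shut; grows as the paddle is pressed down and the gate rises; stop at 0.65. A spring shuts it when let go: about 2 N at the paddle's middle to start, 5 N at the stop. Leave at 0.
- lime_paddle (a point): Middle of the top face of the lime lever's wooden paddle (50 mm along x of the dispenser, 46 mm along the lever, 8 mm thick), 105 mm from the pivot (to -y of the dispenser) and 8.5 mm above it; at rest 123.5 mm above the worktop. Pressed to the stop it sinks 65 mm and moves 16 mm towards the lane (it goes round the pivot); nothing is beneath it.
- lemon_paddle (a point): Middle of the top face of the lemon lever's wooden paddle (50 mm along x of the dispenser, 46 mm along the lever, 8 mm thick), 105 mm from the pivot (to -y of the dispenser) and 8.5 mm above it; at rest 123.5 mm above the worktop. Pressed to the stop it sinks 65 mm and moves 16 mm towards the lane (it goes round the pivot); nothing is beneath it.
- lime_pivot (a point): Pivot of the lime dispenser's lever, at y -0.090 and z 0.115 of the dispenser; the axis lies along its x. The aluminium bar runs along y across the lane, 18 mm wide, 9 mm thick; it turns between two wooden cheeks, 126 mm high, 46 mm over all along x.
- lime_gate (a point): Foot of the lime gate, an aluminium plate 52 mm wide and 4 mm thick that hangs from the lever's lane end, across the lane; shut, its foot is 5 mm above the lane's floor.
- lime_tray (a point): Middle of the lime tray's cork floor, about 17 mm above the worktop; the tray is at x -0.152 to -0.050 of the dispenser, 76 mm wide, walls 54 mm above the worktop, at the foot of the lane.
- lemon_pivot (a point): Pivot of the lemon dispenser's lever, at y -0.090 and z 0.115 of the dispenser; the axis lies along its x. The aluminium bar runs along y across the lane, 18 mm wide, 9 mm thick; it turns between two wooden cheeks, 126 mm high, 46 mm over all along x.
- lemon_gate (a point): Foot of the lemon gate, an aluminium plate 52 mm wide and 4 mm thick that hangs from the lever's lane end, across the lane; shut, its foot is 5 mm above the lane's floor.
- lemon_tray (a point): Middle of the lemon tray's cork floor, about 17 mm above the worktop; the tray is at x -0.152 to -0.050 of the dispenser, 76 mm wide, walls 54 mm above the worktop, at the foot of the lane.
- lime_center (a point): centre of the lime, a loose green fruit about 48 x 44 x 45 mm, smaller than the lemon; at first it rests in its lane against the upper side of the gate. In the tray its centre is about 40 mm above the worktop.
- lemon_center (a point): centre of the lemon, a loose yellow pointed fruit 71 x 53 x 51 mm, resting in its lane against the gate.
- spice_jar: bystander: glass spice jar with a red cap, 45 mm across, 106 mm tall, behind the lime lever; origin under its middle
- salt_shaker: bystander: salt shaker with a grey top, 44 mm across, 90 mm tall, behind the lemon lever; origin under its middle
- bowl_a: bystander: small blue bowl 68 mm across, 35 mm high, in front of the lime lever; origin under its middle
- bowl_b: bystander: a like blue bowl, in front of the lemon lever
- mug: bystander: light blue mug, 81 mm across, 120 mm with its handle, 94 mm tall, at the right; origin under its middle
- tin: bystander: flat food tin, 87 mm across, 40 mm high, near the robot; origin under its middle

How it is judged:
On the way, in this order (a step that is already met when the one before it is completed fails the run):
1. the lime's lever is pressed well down by the fingers, its gate lifting, the lime still in the lane (value of joint lime_lever above 0.4 rad and contact force between the fingers and lime_dispenser above 0.3 N and x of lime_center in the frame of lime_dispenser above -0.062 m).
2. the lime has rolled under the raised gate into the tray (x of lime_center in the frame of lime_dispenser between -0.155 and -0.062 m and y of lime_center in the frame of lime_dispenser between -0.04 and 0.04 m and z of lime_center in the frame of lime_dispenser between 0.01 and 0.06 m and value of joint lime_lever above 0.3 rad), for 0.1 s.
At the end, for the whole second after the job is handed in: The lime rests (slower than 3 cm/s) in the tray of its dispenser, its lever is back within 0.06 rad of rest, and the lemon's lever is too, with the lemon still in its lane behind the gate (x of lime_center in the frame of lime_dispenser between -0.155 and -0.062 m and y of lime_center in the frame of lime_dispenser between -0.04 and 0.04 m and z of lime_center in the frame of lime_dispenser between 0.01 and 0.06 m and linear speed of lime below 0.03 m/s and value of joint each of lime_lever, lemon_lever below 0.06 rad and x of lemon_center in the frame of lemon_dispenser between 0.01 and 0.17 m and z of lemon_center in the frame of lemon_dispenser below 0.13 m); the robot touches nothing.
It fails at once if the lemon's lever is pressed (value of joint lemon_lever above 0.15 rad).
It fails at once if the robot touches the lime or the lemon (contact force between any of the fingers, the arm and lime above 0.5 N or contact force between any of the fingers, the arm and lemon above 0.5 N).
It fails at once if a fruit is lifted (height (world z) of any of lime_center, lemon_center above 0.15 m).
It fails at once if a bystander is moved more than 3 cm (distance of any of spice_jar, salt_shaker, bowl_a, bowl_b, mug, tin from where it was at the start of the episode above 0.03 m).
It also fails if it takes over 38 s, if anything falls off the work surface, if the arm or the gripper's body presses on something with over 40 N, if the wrist force passes 120 N, or if a joint passes its speed limit or range.

ROBOT

A 6-joint arm with a two-finger parallel gripper is mounted at the origin on the work surface; the furniture and walls round the work are solid. World frame = base frame: x ahead of the robot, y to its left, z up, the work surface at z = 0. Lengths are in m, angles in rad, forces in N, time in s.
With the tool pointing down it reaches from about 0.375 to 0.925 m from the base axis. Payload 5.7 kg.
Tool frame: the origin (TCP) lies at the very end of the fingers, on their centre line; the grasp point (between the pads) lies 19 mm behind it; z points along the fingers, y is the line along which they close (so a half turn about z gives the same grasp; the last joint's range is limited). The gripper opens to 85 mm and grips with 20 to 120 N. Pads are 22 mm wide; open, the fingers measure 114 mm over their backs; the gripper's body (76 mm by 85 mm) begins 54 mm behind the grasp point. The pads swing forward as they close: fully open they stand 13 mm farther back than shut.
Start: joints at [1.086, 0.359, 1.51, -0, 1.272, -0.115], TCP at [0.217, 0.559, 0.199] pointing down, gripper open.
Joint ranges: [-2.97, 2.97], [-1.01, 2.36], [0.21, 2.38], [-0.96, 4.11], [0.2, 2.71], [-2.98, 2.98]. Speed limits (rad/s): [2.39, 2.39, 3.14, 3.14, 3.14, 3.14].

INTERFACE

Orientations are given as a unit quaternion [w, x, y, z].
In Python, from cell import env, camrig gives the robot as it stands (env), with the cameras (camrig).
- The arm moves only by the tool shift_gripper, called as a command line: name --argument value ..., lists and objects as JSON in quotes. Schema: {"type":"object","properties":{"increments":{"type":"object","properties":{"finger_gap":{"type":"array","items":{"type":"number"},"minItems":1,"maxItems":5},"sx":{"type":"array","items":{"type":"number"},"minItems":1,"maxItems":5},"sy":{"type":"array","items":{"type":"number"},"minItems":1,"maxItems":5},"sz":{"type":"array","items":{"type":"number"},"minItems":1,"maxItems":5},"drx":{"type":"array","items":{"type":"number"},"minItems":1,"maxItems":5},"dry":{"type":"array","items":{"type":"number"},"minItems":1,"maxItems":5},"drz":{"type":"array","items":{"type":"number"},"minItems":1,"maxItems":5}},"additionalProperties":false,"required":["finger_gap","sx","sy","sz","drx","dry","drz"]},"clamp_n":{"type":"number"},"only":{"type":"string"},"quiet":{"type":"boolean"},"lines":{"type":"string"}},"required":["increments"],"additionalProperties":false}. increments is an object with one list for each field, all of the same length, 1 to 5, a row being the entries at one place: finger_gap (the finger opening in m), sx, sy, sz (the shift in parts of the range, where 1.0 means 0.3 m), drx, dry, drz (a rotation vector in a scale on which 1.0 is 4 rad); each row is the pose to reach, as a shift and turn from the pose commanded when the call began, along the tool's axes at that moment; what a row does not reach only later rows make up. A row lasts 1/8 s, in which the tool goes at most 0.0625 m and 0.188 rad, less where a joint would pass 70% of its speed; a pose out of reach is approached as far as the arm can. The fingers move at their own pace and stop on an object; clamp_n is the grip in N (left out, the last holds). Time passes only in rows, so rows that do not move let the fingers close. The tool returns the time, the measured TCP pose, the force, the opening and the grip force at its end. only (a regular expression) keeps the lines of the reply that match it, lines (a string "A,B") keeps lines A to B, and quiet returns only ok. Shift and turn numbers lie between -1 and 1, and a call with a number outside is refused. Input that does not fit is refused with a message, and nothing moves.
- env.get_state(): the state, without advancing time (a new reading comes with each control period).
- camrig.grab_frame(name): name is "scene" or "side" or "wrist"; returns the picture (400x640x3 uint8, blue, green, red); there is no depth.
- camrig.camera_model(name): a dict with "fx", "fy", "cx", "cy" (pixels), "R" (3x3) and "t" (3): a world point X has camera coordinates R X + t. Camera axes: x right, y down, z forward; pixel columns grow to the right and rows downward; lengths in m; the calibration is good to about 2 mm. A picture is of the moment at which its call begins: read the wrist's pose just before it. camera_model takes no time and is no camera call; for the wrist camera it gives the pose at the moment of the call.
- env.close_job(): hands the job in; it is judged then, once.
The state is a dict: "clock": time; "q": joint angles; "qvel": joint speeds; "tau": joint torques, N m; "tcp_pos": TCP position; "tool_rot": TCP orientation; "contact_force": force on the tool from outside, world axes, zero at the start; "ft_torque": the same for the moment, N m; "finger_gap": finger opening in m; "grasp_force": force on a finger pad.
Only numpy, scipy, OpenCV 4.12 (cv2) and the standard library are available. Lean on these libraries where they do the work, as an engineer would, in place of code of your own. Each camera call takes 0.05 s, during which the arm holds its last target. There are 200 camera calls.

## Working session

There is one attempt and no reset: what is moved stays moved. The work goes in short steps, Python scripts to look and compute and a tool call to move; the robot and the scene stay as the last step left them, time stands still between calls to the robot, and variables do not carry over. Pictures are saved under pics/ and viewed, at most 10 in all, crops included, and the job is handed in when it is done.

```bash
ls; mkdir -p pics; python3 - <<'E'
from cell import env, camrig
import cv2,numpy as np
a=camrig.grab_frame("scene");b=camrig.grab_frame("side")
cv2.imwrite("pics/scene.png",a);cv2.imwrite("pics/side.png",b)
s=env.get_state();print(s["clock"],s["tcp_pos"],s["tool_rot"])
for n in("scene","side"):
  m=camrig.camera_model(n);print(n,m["fx"],-np.array(m["R"]).T@m["t"])
E
```

```text
cell.py
pics
0.1 [0.21655362 0.55885316 0.19824148] [-2.31425458e-04  1.83826700e-01  9.82958327e-01 -7.86482347e-04]
scene 502.04467373531253 [-0.55442052 -0.96530913  1.06889781]
side 500.4841240208501 [ 0.41016058 -1.21323868  0.81128601]
```

View pics/scene.png

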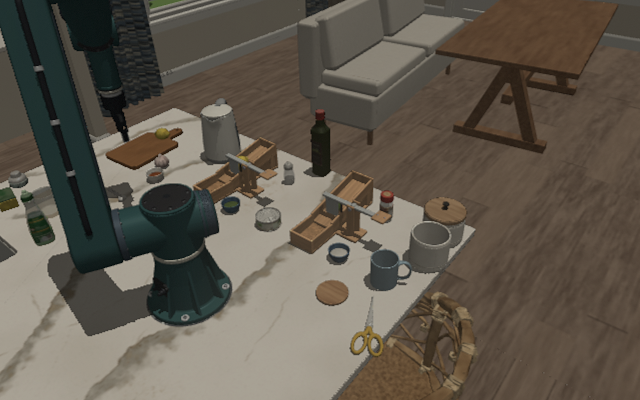

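View pics/side.png

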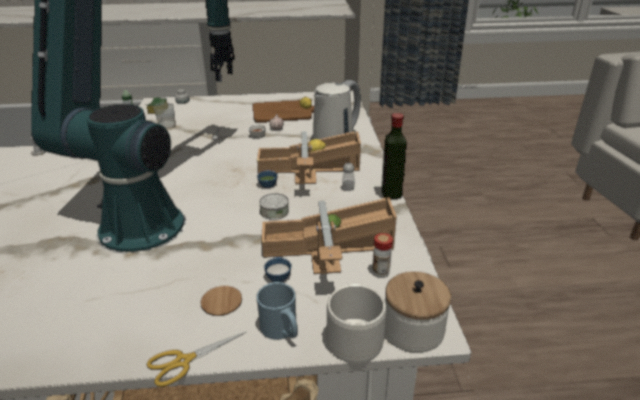

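Both views show that the right, nearer dispenser holds the lime: green at side (333,221), with the red-capped jar beside it at (383,240). The paddle is near side (327,258) and scene (375,213). I'll enlarge both.

```bash
python3 - <<'E'
import cv2,numpy as np
a=cv2.imread("pics/scene.png")[165:265,285:415];b=cv2.imread("pics/side.png")[190:290,255:405]
f=lambda i:cv2.resize(i,None,fx=5,fy=5,interpolation=cv2.INTER_CUBIC)
cv2.imwrite("pics/c1.png",f(a));cv2.imwrite("pics/c2.png",f(b))
E
```

```text
(no output)
```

View pics/c1.png

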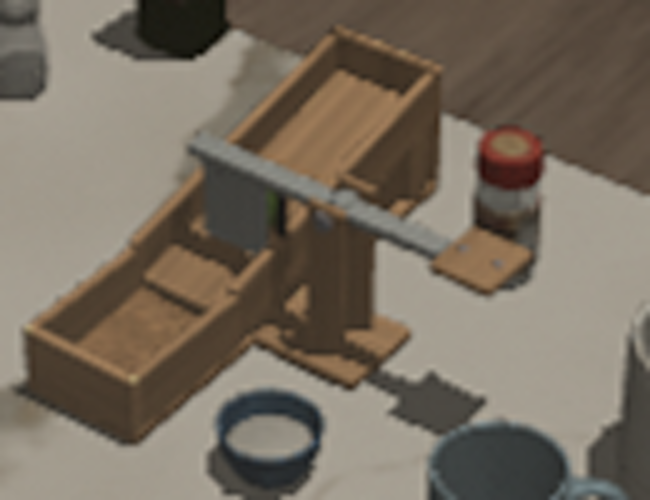

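View pics/c2.png

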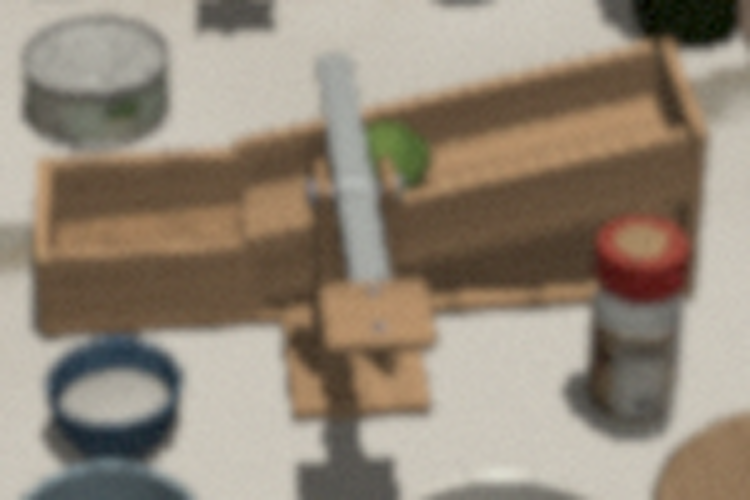

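The lime is behind the near gate. The paddle's centre is at about crop1 (482,258) and crop2 (378,312). The bar's lane end is at (200,137) and (336,60). I'll triangulate the paddle's corners, the bar end and the jar cap.

```bash
cat > h.py <<'E'
import numpy as np,cv2
from cell import env, camrig
def tri(n1,p1,n2,p2):
    out=[]
    for n,p in((n1,p1),(n2,p2)):
        m=camrig.camera_model(n);R=np.array(m["R"]);t=np.array(m["t"])
        d=R.T@[(p[0]-m["cx"])/m["fx"],(p[1]-m["cy"])/m["fy"],1];out.append((-R.T@t,d/np.linalg.norm(d)))
    (a,u),(b,v)=out
    s=np.linalg.lstsq(np.c_[u,-v],b-a,rcond=None)[0]
    P,Q=a+s[0]*u,b+s[1]*v
    return (P+Q)/2,np.linalg.norm(P-Q)
E
python3 - <<'E'
from h import *
from scipy.spatial.transform import Rotation as Ro
g=lambda c,d:tri("scene",(285+c[0]/5,165+c[1]/5),"side",(255+d[0]/5,190+d[1]/5))
P={"ctr":((482,258),(378,312)),"c_in_near":((432,264),(320,284)),"c_in_far":((475,229),(428,281)),"c_out_far":((532,257),(436,340)),"c_out_near":((489,288),(326,346)),"barend":((200,137),(336,60)),"cap":((511,143),(643,240))}
for k,(c,d) in P.items():
    X,e=g(c,d);print(k,X.round(4),round(e,4))
s=env.get_state();q=s["tool_rot"];R=Ro.from_quat([*q[1:],q[0]]).as_matrix();print(R.round(3))
E
```

```text
ctr [ 0.5035 -0.3318  0.123 ] 0.0017
c_in_near [ 0.4792 -0.3111  0.1243] 0.0025
c_in_far [ 0.5284 -0.3105  0.1215] 0.0031
c_out_far [ 0.5266 -0.3531  0.1207] 0.0041
c_out_near [ 0.4788 -0.353   0.1239] 0.0005
barend [ 0.505  -0.1108  0.1193] 0.0011
cap [ 0.6363 -0.2697  0.1082] 0.0012
[[-0.932  0.361 -0.001]
 [ 0.361  0.932 -0.001]
 [ 0.    -0.002 -1.   ]]
```

The paddle top is at (0.5035, -0.332, 0.123) and the dispenser's yaw is about 0. I'll close the fingers and travel over at a safe height in legs.

Units first: shifts go in shares of 0.3 m and turns go in shares of 4 rad. So -0.2 m / 0.3 = -0.6667, -0.12 m / 0.3 = -0.4.

shift_gripper --increments '{"finger_gap": [0,0,0,0,0],"sx": [-0.1333,-0.2667,-0.4,-0.5333,-0.6667],"sy": [-0.1333,-0.2667,-0.4,-0.5333,-0.6667],"sz": [-0.0667,-0.1333,-0.1667,-0.1667,-0.1667],"drx": [0,0,0,0,0],"dry": [0,0,0,0,0],"drz": [0,0,0,0,0]}' --clamp_n 20

```text
clock: 0.72
tcp_pos: [0.3314, 0.2989, 0.249]
tool_rot: [0.0, 0.184, 0.983, -0.0]
contact_force: [0.3, 0.0, -0.2]
finger_gap: 0.0001
grasp_force: 0.0
```

shift_gripper --increments '{"finger_gap": [0,0,0,0,0],"sx": [-0.0667,-0.1667,-0.2667,-0.3667,-0.4667],"sy": [-0.1833,-0.3667,-0.5333,-0.7,-0.8333],"sz": [0,0,0,0,0],"drx": [0,0,0,0,0],"dry": [0,0,0,0,0],"drz": [0,0,0,0,0]}'

```text
clock: 1.35
tcp_pos: [0.3707, 0.015, 0.249]
tool_rot: [0.0, 0.184, 0.983, -0.0]
contact_force: [1.0, 0.9, 0.0]
finger_gap: -0.0
grasp_force: 0.0
```

In the tool's units: -0.22 m / 0.3 = -0.7333, -0.16 m / 0.3 = -0.5333.

shift_gripper --increments '{"finger_gap": [0,0,0,0,0],"sx": [-0.1333,-0.2667,-0.4,-0.5333,-0.6667],"sy": [-0.1467,-0.2933,-0.44,-0.5867,-0.7333],"sz": [0,0,0,0,0],"drx": [0,0,0,0,0],"dry": [0,0,0,0,0],"drz": [0,0,0,0,0]}'

```text
clock: 1.98
tcp_pos: [0.4784, -0.2623, 0.2486]
tool_rot: [-0.0, 0.184, 0.983, 0.0]
contact_force: [-0.2, 0.5, 1.2]
finger_gap: 0.0004
grasp_force: 0.0
```

shift_gripper --increments '{"finger_gap": [0,0,0,0],"sx": [-0.1,-0.15,-0.1633,-0.1633],"sy": [-0.1,-0.1667,-0.1833,-0.1833],"sz": [0.0667,0.2,0.3,0.3],"drx": [0,0,0,0],"dry": [0,0,0,0],"drz": [0,0,0,0]}'

```text
clock: 2.48
tcp_pos: [0.502, -0.3284, 0.1561]
tool_rot: [-0.003, 0.184, 0.983, 0.002]
contact_force: [-1.3, 1.2, 0.1]
finger_gap: -0.0
grasp_force: 0.0
```

```bash
python3 - <<'E'
from h import *
f=lambda i:cv2.resize(i,None,fx=4,fy=4,interpolation=cv2.INTER_CUBIC)
a=camrig.grab_frame("scene")[165:265,300:400];b=camrig.grab_frame("side")[190:290,285:385]
cv2.imwrite("pics/d.png",np.hstack([f(a),f(b)]));print(env.get_state()["tcp_pos"])
E
```

```text
[ 0.50394409 -0.32919485  0.15941876]
```

View pics/d.png

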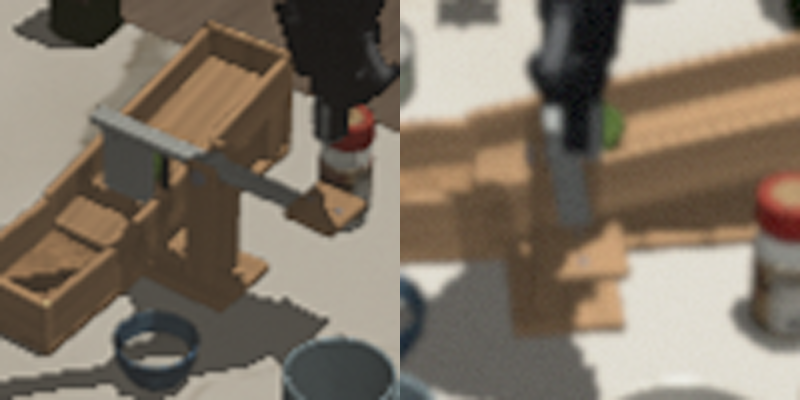

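The fingertips (left panel (335,140), right panel (575,150)) hang directly above the paddle, which is still at rest. I'll press down now.

In the tool's units: 0.09 m / 0.3 = 0.3, 0.075 m / 0.3 = 0.25.

shift_gripper --increments '{"finger_gap": [0,0,0,0,0],"sx": [0,0,0,0,0],"sy": [0,0,0,0,0],"sz": [0.1,0.1833,0.25,0.3,0.3],"drx": [0,0,0,0,0],"dry": [0,0,0,0,0],"drz": [0,0,0,0,0]}'

```text
clock: 3.2
tcp_pos: [0.5046, -0.3294, 0.0696]
tool_rot: [0.0, 0.184, 0.983, -0.0]
contact_force: [-0.2, 1.2, 2.9]
finger_gap: -0.0002
grasp_force: 1.0
```

shift_gripper --increments '{"finger_gap": [0,0,0],"sx": [0,0,0],"sy": [0,0,0],"sz": [0.0167,0.0167,0.0167],"drx": [0,0,0],"dry": [0,0,0],"drz": [0,0,0]}'

```text
clock: 3.58
tcp_pos: [0.5046, -0.3298, 0.0646]
tool_rot: [0.001, 0.184, 0.983, -0.0]
contact_force: [1.4, 1.5, 2.9]
finger_gap: 0.0002
grasp_force: 1.4
```

In the tool's units: 0.003 m / 0.3 = 0.01.

shift_gripper --increments '{"finger_gap": [0,0,0,0,0],"sx": [0,0,0,0,0],"sy": [0,0,0,0,0],"sz": [0.01,0.01,0.01,0.01,0.01],"drx": [0,0,0,0,0],"dry": [0,0,0,0,0],"drz": [0,0,0,0,0]}'

```text
clock: 4.2
tcp_pos: [0.5042, -0.3297, 0.0611]
tool_rot: [0.0, 0.184, 0.983, -0.0]
contact_force: [1.7, 0.3, 2.9]
finger_gap: -0.0002
grasp_force: 1.4
```

```bash
python3 - <<'E'
from h import *
f=lambda i:cv2.resize(i,None,fx=4,fy=4,interpolation=cv2.INTER_CUBIC)
a=camrig.grab_frame("scene")[165:265,290:390];b=camrig.grab_frame("side")[190:290,255:355]
cv2.imwrite("pics/e.png",np.hstack([f(a),f(b)]))
E
```

```text
(no output)
```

View pics/e.png

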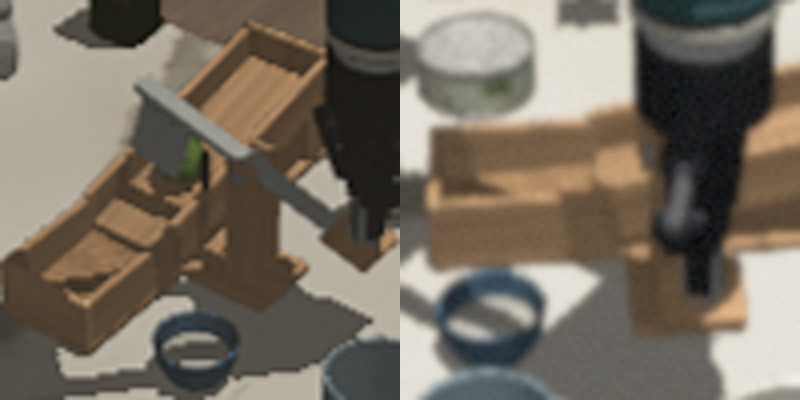

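The gate is partly raised (left panel (165,140)) and the lime is still behind it at (190,160). The force shows no stop yet, so I'll press further.

In the tool's units: 0.004 m / 0.3 = 0.0133.

shift_gripper --increments '{"finger_gap": [0,0,0],"sx": [0,0,0],"sy": [0,0,0],"sz": [0.0133,0.0133,0.0133],"drx": [0,0,0],"dry": [0,0,0],"drz": [0,0,0]}'

```text
clock: 4.68
tcp_pos: [0.5038, -0.3294, 0.0569]
tool_rot: [-0.0, 0.184, 0.983, 0.0]
contact_force: [0.8, 0.1, 3.0]
finger_gap: 0.0002
grasp_force: 1.3
```

shift_gripper --increments '{"finger_gap": [0,0,0],"sx": [0,0,0],"sy": [0,0,0],"sz": [0.0133,0.0133,0.0133],"drx": [0,0,0],"dry": [0,0,0],"drz": [0,0,0]}'

```text
clock: 5.05
tcp_pos: [0.5037, -0.3293, 0.0529]
tool_rot: [-0.0, 0.184, 0.983, 0.0]
contact_force: [0.5, 0.4, 3.2]
finger_gap: -0.0001
grasp_force: 1.3
```

```bash
cat > look.py <<'E'
from h import *
import sys
a=camrig.grab_frame("scene");hsv=cv2.cvtColor(a,cv2.COLOR_BGR2HSV)[165:265,285:415]
m=cv2.inRange(hsv,(35,90,40),(75,255,255));n=cv2.moments(m,True)
print("lime px",n["m00"],n["m10"]/max(n["m00"],1)+285,n["m01"]/max(n["m00"],1)+165)
cv2.imwrite(sys.argv[1],cv2.resize(a[165:265,285:415],None,fx=5,fy=5,interpolation=cv2.INTER_CUBIC))
E
python3 look.py pics/f.png
```

```text
lime px 52.0 335.8269230769231 205.28846153846155
```

In the tool's units: 0.004 m / 0.3 = 0.0133.

shift_gripper --increments '{"finger_gap": [0,0,0,0],"sx": [0,0,0,0],"sy": [0,0,0,0],"sz": [0.0133,0.0133,0.0133,0.0133],"drx": [0,0,0,0],"dry": [0,0,0,0],"drz": [0,0,0,0]}'

```text
clock: 5.6
tcp_pos: [0.5039, -0.3295, 0.049]
tool_rot: [-0.0, 0.184, 0.983, -0.0]
contact_force: [-0.4, 1.4, 3.3]
finger_gap: -0.0004
grasp_force: 1.4
```

```bash
python3 look.py pics/g.png
```

```text
lime px 61.0 334.72131147540983 205.60655737704917
```

View pics/g.png

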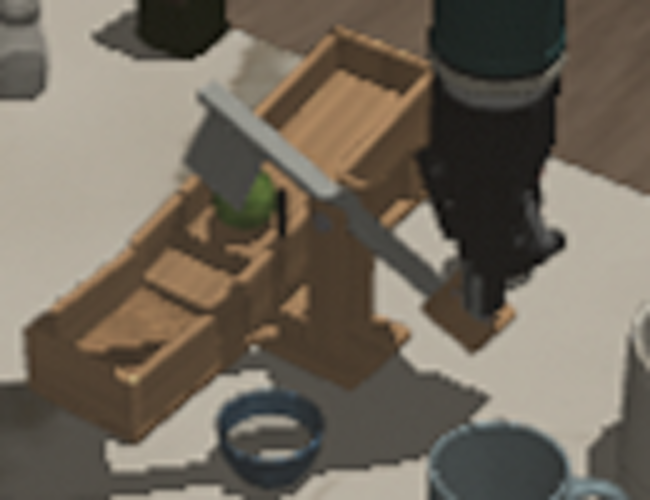

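The gate is nearly high enough and the lime is still at crop (245,200). The fingers are well on the paddle (485,295). I'll move slightly inward and further down to the stop.

In the tool's units: 0.006 m / 0.3 = 0.02, 0.004 m / 0.3 = 0.0133.

shift_gripper --increments '{"finger_gap": [0,0,0,0],"sx": [0.0067,0.0067,0.0067,0.0067],"sy": [0.02,0.02,0.02,0.02],"sz": [0.0067,0.0133,0.0133,0.0133],"drx": [0,0,0,0],"dry": [0,0,0,0],"drz": [0,0,0,0]}'

```text
clock: 6.15
tcp_pos: [0.5046, -0.3233, 0.0451]
tool_rot: [0.0, 0.184, 0.983, -0.0]
contact_force: [1.4, -2.0, 2.9]
finger_gap: -0.0001
grasp_force: 1.9
```

```bash
python3 look.py pics/h.png
```

```text
lime px 78.0 333.1025641025641 205.9230769230769
```

shift_gripper --increments '{"finger_gap": [0,0,0,0,0],"sx": [0,0,0,0,0],"sy": [0,0,0,0,0],"sz": [0.01,0.01,0.01,0.01,0.01],"drx": [0,0,0,0,0],"dry": [0,0,0,0,0],"drz": [0,0,0,0,0]}'

```text
clock: 6.82
tcp_pos: [0.5042, -0.323, 0.042]
tool_rot: [-0.0, 0.184, 0.983, 0.0]
contact_force: [2.2, -0.9, 4.9]
finger_gap: -0.0001
grasp_force: 1.6
```

```bash
python3 look.py pics/i.png
```

```text
lime px 89.0 332.0561797752809 206.37078651685394
```

In the tool's units: 0.003 m / 0.3 = 0.01.

shift_gripper --increments '{"finger_gap": [0,0,0,0],"sx": [0,0,0,0],"sy": [0,0,0,0],"sz": [0.01,0.01,0.01,0.01],"drx": [0,0,0,0],"dry": [0,0,0,0],"drz": [0,0,0,0]}'

```text
clock: 7.38
tcp_pos: [0.5041, -0.323, 0.0389]
tool_rot: [-0.0, 0.184, 0.983, 0.0]
contact_force: [-0.4, -0.2, 4.0]
finger_gap: 0.0
grasp_force: 1.6
```

```bash
python3 look.py pics/j.png
```

```text
lime px 96.0 330.875 206.83333333333334
```

shift_gripper --increments '{"finger_gap": [0,0,0,0,0],"sx": [0,0,0,0,0],"sy": [0,0,0,0,0],"sz": [0.0067,0.0067,0.0067,0.0067,0.0067],"drx": [0,0,0,0,0],"dry": [0,0,0,0,0],"drz": [0,0,0,0,0]}'

```text
clock: 8.05
tcp_pos: [0.5042, -0.3232, 0.0371]
tool_rot: [-0.0, 0.184, 0.983, -0.0]
contact_force: [-0.1, -0.9, 4.5]
finger_gap: 0.0001
grasp_force: 1.9
```

```bash
python3 look.py pics/k.png
```

```text
lime px 89.0 313.39325842696627 230.87640449438203
```

View pics/k.png

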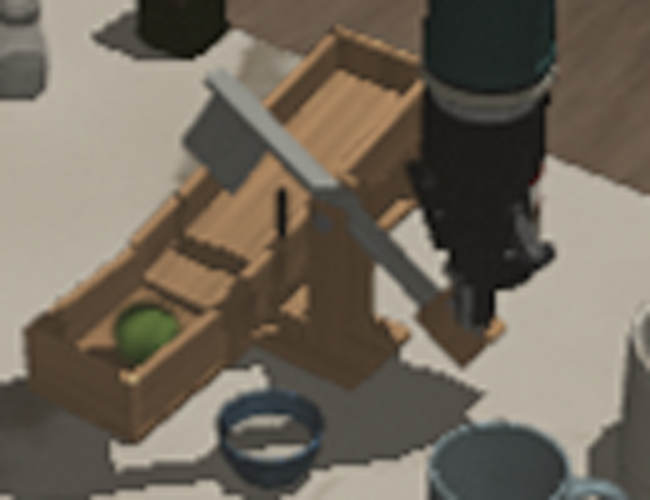

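The lime has rolled into the tray (crop (148,333)). I'll hold briefly, then raise the fingers smoothly.

shift_gripper --increments '{"finger_gap": [0,0,0,0],"sx": [0,0,0,0],"sy": [0,0,0,0],"sz": [0,0,0,0],"drx": [0,0,0,0],"dry": [0,0,0,0],"drz": [0,0,0,0]}'

```text
clock: 8.6
tcp_pos: [0.5043, -0.3231, 0.037]
tool_rot: [-0.0, 0.184, 0.983, -0.0]
contact_force: [-0.6, -0.6, 5.2]
finger_gap: -0.0002
grasp_force: 1.9
```

```bash
python3 look.py pics/l.png
```

```text
lime px 78.0 310.37179487179486 233.5128205128205
```

shift_gripper --increments '{"finger_gap": [0,0,0,0,0],"sx": [0,0,0,0,0],"sy": [0,0,0,0,0],"sz": [-0.05,-0.1,-0.15,-0.2,-0.25],"drx": [0,0,0,0,0],"dry": [0,0,0,0,0],"drz": [0,0,0,0,0]}'

```text
clock: 9.28
tcp_pos: [0.504, -0.3224, 0.1129]
tool_rot: [-0.0, 0.184, 0.983, 0.0]
contact_force: [-0.5, -0.2, 0.2]
finger_gap: -0.0002
grasp_force: 0.0
```

shift_gripper --increments '{"finger_gap": [0,0,0,0,0],"sx": [0,0,0,0,0],"sy": [0,0,0,0,0],"sz": [-0.0667,-0.2,-0.3333,-0.4,-0.4],"drx": [0,0,0,0,0],"dry": [0,0,0,0,0],"drz": [0,0,0,0,0]}'

```text
clock: 9.9
tcp_pos: [0.5051, -0.3235, 0.2341]
tool_rot: [0.002, 0.184, 0.983, -0.001]
contact_force: [-0.3, -0.6, -1.0]
finger_gap: -0.0003
grasp_force: 0.0
```

shift_gripper --increments '{"finger_gap": [0,0,0,0],"sx": [0,0,0,0],"sy": [0,0,0,0],"sz": [0,0,0,0],"drx": [0,0,0,0],"dry": [0,0,0,0],"drz": [0,0,0,0]}'

```text
clock: 10.4
tcp_pos: [0.5041, -0.323, 0.2315]
tool_rot: [-0.0, 0.184, 0.983, 0.0]
contact_force: [0.8, -0.3, 0.3]
finger_gap: 0.0
grasp_force: 0.0
```

```bash
python3 look.py pics/m.png
```

```text
lime px 80.0 310.2875 233.3875
```

View pics/m.png

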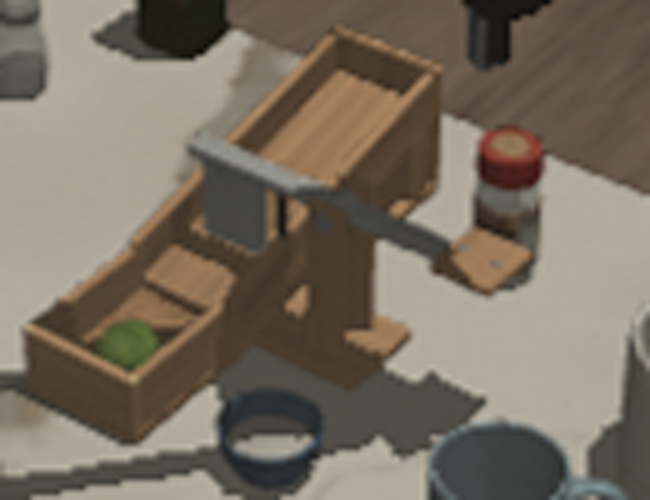

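The gate is shut and the lever is at rest (paddle back at (490,260)). The lime lies still in the tray at (128,343), and the jar and bowl are where they were.

```bash
python3 -c "
from cell import env, camrig
print(env.close_job())"
```

```text
the job is handed in; nothing more can be done
None
```

The lime is at rest in its tray with its gate shut again, the lemon's lever was never approached, and I handed the job in at about 10.4 s; no verdict was returned.

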